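Refit the mesh filter of a bench fume extractor

TASK

The bench fume extractor has been cleaned and its mesh filter is still in the wire rack. Swing the damper lever fully shut (across the duct) so that nothing is drawn through the open slot, then take the mesh filter, the one with the straight bar grip, and lower it into the slot of the filter box until its cap sits flat on the box (do not let it drop), and with the filter home swing the lever fully open again (along the duct, over the fan box). Leave the solid blanking plate in the rack and do not push the green screwdriver or the solder reel about.

Things in the scene. Friction and masses are not known exactly. Their poses are not given: they have to be found in the camera images.
- extractor: Fume extractor fixed to the bench, 425 mm long in y. Origin under its base plate, below the damper shaft; x away from the robot, z up. From -y to +y: fan box (134 mm in x, y -212 to -88 mm, top z 86 mm); 64 mm round duct with damper at y 0; filter box (118 mm in x, y 92 to 148 mm, flat top z 98 mm); flared intake to y 200 mm. Only the lever is higher than 98 mm
- slot_mouth (a point): Centre of the slot's mouth in the flat top of the filter box; axes as the extractor's. The slot is open upward, 90 mm long in x, 14 mm wide in y, 88 mm deep, with 3 mm chamfered edges
- damper (a joint): Damper lever's angle about its upright shaft, rad. 0 = fully shut: lever across the duct, pointing to the extractor's -x (towards the robot). 1.571 = fully open: lever along the duct, pointing to -y over the fan box. Positive is counterclockwise from above; hard stops at both ends; friction (about 1.5 N at the grip) holds it where it is left
- lever_grip (a point): Middle of the lever's black rubber grip, 85 mm from the shaft axis. The grip is a bar 72 mm long (48 to 120 mm from the shaft), 14 mm wide, 18 mm high (113 to 131 mm above the extractor's origin). Axes turn with the lever; -x points outward along it
- lever_pivot (a point): Point on the damper shaft's axis at the height of the lever grip, 122 mm above the extractor's origin
- rack: Fixed wire rack, base 112 x 128 mm and 6 mm thick, that holds two slot panels upright side by side, each between two wire hoops 58 mm high. Origin under the middle of its base; the two places lie at y = +35 and -35 mm in its frame; either panel may be in either place
- mesh_filter: Filter panel: aluminium frame with open crossed mesh, 86 mm wide (x), 10 thick (y), 84 high; flat cap 104 x 30 mm on top (z 84 to 88 mm); on the cap a straight black bar grip 60 mm long (x), 10 thick (y), z 88 to 116 mm. Origin: centre of the underside. About 0.2 kg. Fits the slot either way round; home, the cap rests on the filter box and the origin is 84 mm below the slot mouth
- blank_plate: Blanking plate with the same outline and cap but a solid sheet face and a small round black knob (24 mm diameter) on the cap. Origin at the centre of its underside. Stays in the rack
- green_screwdriver: Screwdriver with green and yellow handle lying on the bench, 201 x 22 x 25 mm; loose, leave alone. Origin at the centre of the underside
- reel: Small solder reel standing on its flange, 55 mm diameter, 38 mm high; loose, leave alone. Origin at the centre of the underside

How it is judged (in metres and radians):
On the way, in this order (a step that is already met when the one before it is completed fails the run):
1. the damper is fully shut (within 0.09 rad of its stop) while the filter is still out of the slot (value of joint damper below 0.09 rad and horizontal distance between mesh_filter and slot_mouth above 0.06 m), for 0.2 s.
2. the mesh filter is home in the slot, its cap flat on the filter box, with the damper still shut (value of joint damper below 0.15 rad and z of mesh_filter in the frame of slot_mouth below -0.081 m and horizontal distance between mesh_filter and slot_mouth below 0.006 m and angle between the z axis of mesh_filter and the z axis of slot_mouth, either way round below 0.05 rad), for 0.2 s.
At the end, for the whole second after the job is handed in: The damper lever is within 0.09 rad of its open stop; the mesh filter is at rest in the slot with its cap within 3 mm of the filter box's top, centred within 6 mm and upright within 0.05 rad; the blanking plate is in its place in the rack (moved less than 20 mm) (value of joint damper above 1.48 rad and z of mesh_filter in the frame of slot_mouth below -0.081 m and horizontal distance between mesh_filter and slot_mouth below 0.006 m and angle between the z axis of mesh_filter and the z axis of slot_mouth, either way round below 0.05 rad and linear speed of mesh_filter below 0.02 m/s and distance of blank_plate from where it was at the start of the episode below 0.02 m); the robot touches nothing.
It fails at once if the mesh filter drops into the slot (faster than 0.4 m/s inside it) (horizontal distance between mesh_filter and slot_mouth below 0.015 m and z of mesh_filter in the frame of slot_mouth below -0.004 m and linear speed of mesh_filter above 0.4 m/s).
It fails at once if the blanking plate is taken out of its place (moved more than 30 mm) (distance of blank_plate from where it was at the start of the episode above 0.03 m).
It fails at once if the green screwdriver or the solder reel is pushed more than 40 mm (distance of any of green_screwdriver, reel from where it was at the start of the episode above 0.04 m).
It also fails if it takes over 72 s, if anything falls off the work surface, if the arm or the gripper's body presses on something with over 40 N, if the wrist force passes 120 N, or if a joint passes its speed limit or range.

ROBOT

A 7-joint arm with a two-finger parallel gripper is mounted at the origin on a cart in front of the work surface, level with it; the furniture and walls round the work are solid. World frame = base frame: x ahead of the robot, y to its left, z up, the work surface at z = 0. Lengths are in m, angles in degrees, forces in N, time in s.
With the tool pointing down it reaches from about 0.425 to 0.875 m from the base axis. Payload 4.7 kg.
Tool frame: the origin (TCP) lies at the centre of the arm's flange, where the gripper is bolted on; the fingertips stand 182 mm ahead of it and the grasp point (between the pads) lies 164 mm ahead of it; z points along the fingers, x is the direction in which the jaws open and shut, and the axes are right-handed (so a half turn about z gives the same grasp; the last joint's range is limited). The gripper opens to 87 mm and grips with 3 to 60 N. Pads are 19 mm wide; open, the fingers measure 117 mm over their backs; the gripper's body (75 mm by 190 mm) begins 51 mm behind the grasp point.
Start: joints at [67.557, 18.392, -4.016, 83.108, 1.295, 78.541, -3.26], TCP at [0.257, -0.597, 0.405] pointing down, gripper open.
Joint ranges: [-163.93, 163.93], [-17.29, 119.83], [-79.2, 71.16], [3.27, 140.29], [-89.18, 269.18], [5.43, 117.66], [-154.24, 154.24]. Speed limits (degrees/s): [147.25, 147.25, 180, 180, 180, 180, 180].

INTERFACE

Orientations are given as [roll, pitch, yaw] about the fixed x, y, z axes, in that order (R = Rz(yaw) Ry(pitch) Rx(roll)).
In Python, from cell import env gives the robot as it stands. The module is installed in compiled form; this text tells all that it offers.
- The arm moves only by the tool carry_out, never from a script. Its argument "increments" is a list of rows, each a list of 5 numbers: the shift along the world's x, y, z in m, then the turn about the world's z in degrees, then the gripper's target within -1 to 1 (shut at 1, half-way at 0, fully open at -1). In form: [[dx, dy, dz, spin, jaw], ...]. A call has 1 to 20 rows; each row is the pose to reach, as a shift and turn from the pose commanded when the call began; what a row does not reach only later rows make up. A row lasts 1/10 s, in which the tool goes at most 50 mm and 8.59 degrees, less where a joint would pass 70% of its speed; a pose out of reach is approached as far as the arm can. A call with a gripper value outside its range is refused whole. The fingers move at their own pace and stop on an object; "grip_force" is the grip in N (left out, the last holds). Time passes only in rows, so rows that repeat a pose let the fingers close. It gives the time, the measured TCP pose, the force and the opening at its end, in the units of the state.
- env.get_obs(): the state, without advancing time (a new reading comes with each control period).
- env.read_camera(name): name is "scene" or "top"; returns (picture, depth): 384x512x3 uint8, red, green, blue; 384x512 float32, m along the optical axis (not along the pixel's ray), 0 where there is no reading.
- env.get_calibration(name): a dict with "K" (3x3 intrinsics, pixels), "camera_from_world" (4x4, takes a point from world to camera coordinates). Camera axes: x right, y down, z forward; pixel columns grow to the right and rows downward; lengths in m; the calibration is good to about 2 mm. A picture is of the moment at which its call begins. get_calibration takes no time and is no camera call.
- env.sign_off(): hands the job in, once; it reports no verdict.
The state is a dict: "time_s": time; "qpos": joint angles; "joint_velocities": joint speeds; "effort": joint torques, N m; "tool_pos": TCP position; "tool_rot": TCP orientation; "force": force on the tool from outside, world axes, zero at the start; "wrist_torque": the same for the moment, N m; "grip_width": finger opening in m.
Only numpy, scipy, OpenCV 4.12 (cv2) and the standard library are available. Lean on these libraries where they do the work, as an engineer would, in place of code of your own. Each camera call takes 0.05 s, during which the arm holds its last target.

## Working session

There is one attempt and no reset: what is moved stays moved. The work goes in short steps, Python scripts to look and compute and a tool call to move; the robot and the scene stay as the last step left them, time stands still between calls to the robot, and variables do not carry over. Pictures are saved under pics/ and viewed, and the job is handed in when it is done.

Besides the shell and the picture viewer there is one more tool, called as a command line: name --pt "numbers of a row" for each row, then --argument value for the rest. carry_out: Moves the arm, as the interface text tells. Its arguments: {"type":"object","properties":{"increments":{"type":"array"},"grip_force":{"type":"number"}},"required":["increments"]}

```bash
mkdir -p pics; python3 - <<'E'
from cell import env
import cv2,numpy as np
np.set_printoptions(precision=4,suppress=True)
o=env.get_obs(); print(o)
for n in("scene","top"):
    p,d=env.read_camera(n); np.save(f"{n}0_d.npy",d); np.save(f"{n}0_p.npy",p)
    cv2.imwrite(f"pics/{n}0.png",p[:,:,::-1]); c=env.get_calibration(n); print(n,c["K"],c["camera_from_world"])
E
```

```text
{'time_s': 0.0, 'qpos': array([67.5563, 18.4357, -4.0166, 83.1764,  1.2957, 78.5402, -3.2591]), 'joint_velocities': array([-0.079 ,  0.0097,  0.0207,  0.0254,  0.0005, -0.0112, -0.0057]), 'effort': array([  0.0004, -49.1287,  -0.4038, -31.2528,  -0.064 ,   0.0437,
         0.0002]), 'tool_pos': array([ 0.2565, -0.597 ,  0.4037]), 'tool_rot': array([179.9938,   0.1071, -66.7445]), 'force': array([-0.1479, -0.7909, -0.3271]), 'wrist_torque': array([-0.0451, -0.0739,  0.0036]), 'grip_width': 0.08735589261257119}
scene [[413.9721   0.     260.9785]
 [  0.     413.9721 190.615 ]
 [  0.       0.       1.    ]] [[ 0.6227  0.7824  0.0025 -0.308 ]
 [ 0.6771 -0.5373 -0.5029 -0.3129]
 [-0.3922  0.3149 -0.8643  1.5112]
 [ 0.      0.      0.      1.    ]]
top [[499.022    0.     255.7311]
 [  0.     499.022  191.1448]
 [  0.       0.       1.    ]] [[-0.0108 -0.9999 -0.0009 -0.0036]
 [-0.9942  0.0108 -0.1065  0.564 ]
 [ 0.1065 -0.0003 -0.9943  1.2517]
 [ 0.      0.      0.      1.    ]]
```

View pics/scene0.png

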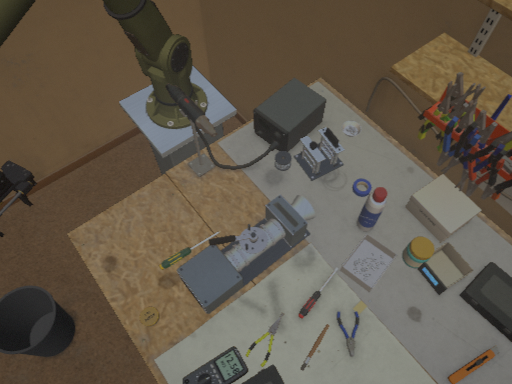

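View pics/top0.png

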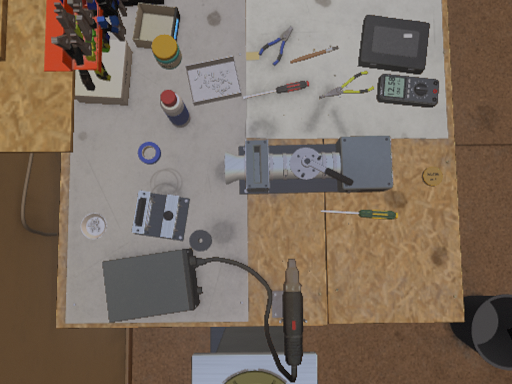

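The top view shows the extractor with its shaft near (308,163) and the lever half open towards (350,182). The rack is near (161,216), with the bar grip at (140,213) and the knob at (168,215). The reel is at (200,240) and the screwdriver at (360,214). I'll zoom in on these.

```bash
cat > h.py <<'E'
import numpy as np,cv2
from cell import env
np.set_printoptions(precision=4,suppress=True)
def ray(n,uv,z):
    c=env.get_calibration(n);T=np.array(c["camera_from_world"]);K=np.array(c["K"]);R=T[:3,:3];o=-R.T@T[:3,3]
    uv=np.atleast_2d(np.float64(uv)); d=(np.linalg.inv(K)@np.c_[uv,np.ones(len(uv))].T).T@R
    return o+d*((z-o[2])/d[:,2])[:,None]
def proj(n,P):
    c=env.get_calibration(n);T=np.array(c["camera_from_world"]);K=np.array(c["K"])
    q=np.atleast_2d(P)@T[:3,:3].T+T[:3,3]; q=q@K.T; return q[:,:2]/q[:,2:]
def cloud(n,d):
    c=env.get_calibration(n);T=np.array(c["camera_from_world"]);K=np.array(c["K"])
    v,u=np.mgrid[:d.shape[0],:d.shape[1]]
    q=np.stack([(u-K[0,2])/K[0,0]*d,(v-K[1,2])/K[1,1]*d,d],-1)
    return (q-T[:3,3])@T[:3,:3]
def crop(p,x0,y0,x1,y1,s,f):
    cv2.imwrite(f,cv2.resize(p[y0:y1,x0:x1,::-1],None,fx=s,fy=s,interpolation=cv2.INTER_CUBIC))
E
python3 - <<'E'
from h import *
p=np.load("top0_p.npy");d=np.load("top0_d.npy")
crop(p,220,125,400,225,4,"pics/t_ext.png"); crop(p,120,175,220,260,6,"pics/t_rack.png")
s=np.load("scene0_p.npy"); crop(s,170,120,350,300,3,"pics/s_z.png")
W=cloud("top",d)
for u,v in[(300,215),(257,145),(365,150),(140,213),(168,215),(180,200),(150,200),(200,240),(335,175),(308,163)]: print((u,v),W[v,u])
E
```

```text
(300, 215) [ 0.503  -0.1247  0.0021]
(257, 145) [ 0.6708 -0.0141  0.0967]
(365, 150) [ 0.6577 -0.2818  0.0846]
(140, 213) [0.5047 0.2649 0.1242]
(168, 215) [0.4995 0.1994 0.1198]
(180, 200) [0.544  0.1862 0.0204]
(150, 200) [0.5421 0.2573 0.0506]
(200, 240) [0.4408 0.1363 0.0036]
(335, 175) [ 0.5892 -0.1979  0.1334]
(308, 163) [ 0.6203 -0.1356  0.1235]
```

View pics/t_ext.png

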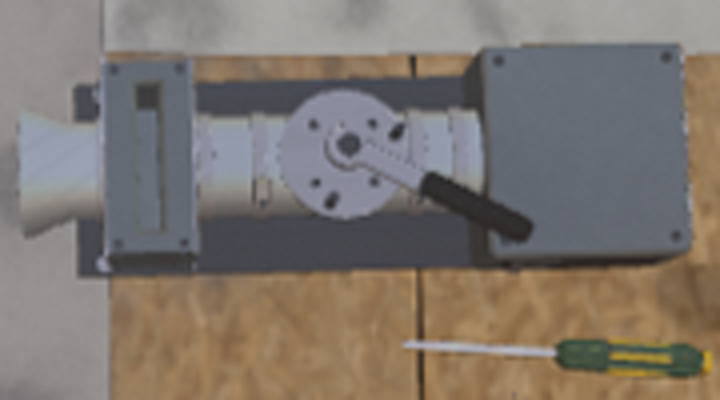

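View pics/t_rack.png

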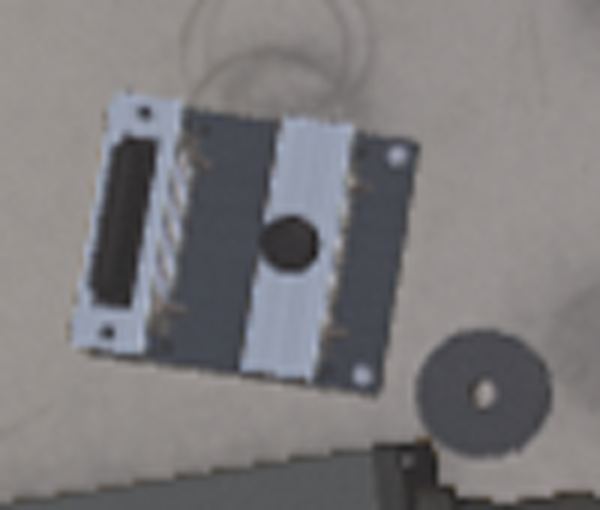

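View pics/s_z.png

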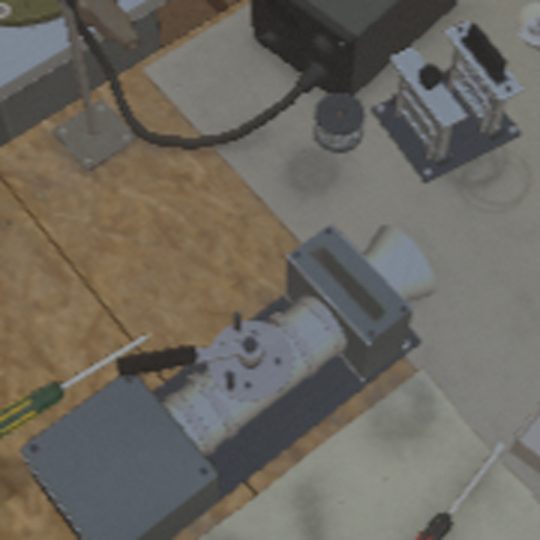

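```bash
cat > meas.py <<'E'
from h import *
def rect(n,p,m,z,lab):
    m=cv2.morphologyEx(m.astype(np.uint8),cv2.MORPH_OPEN,np.ones((2,2),np.uint8))
    k,l,st,ce=cv2.connectedComponentsWithStats(m)
    if k<2: print(lab,"none");return
    i=1+np.argmax(st[1:,4]); ys,xs=np.where(l==i)
    P=ray(n,np.c_[xs,ys],z)[:,:2]
    r=cv2.minAreaRect((P*1000).astype(np.float32)); c=P.mean(0)
    w,V=np.linalg.eigh(np.cov(P.T)); a=np.degrees(np.arctan2(V[1,1],V[0,1]))
    print(n,lab,"px",st[i,4],"bbox",st[i,:4],"rect c",np.round(r[0],1),"size",np.round(r[1],1),"ang",round(r[2],1),"mean",c*1000,"pca",round(a,1))
    return l==i
E
python3 - <<'E'
from meas import *
for n,boxes in (("top",dict(ext=(220,125,400,205),rack=(120,175,190,250))),("scene",dict(ext=(170,185,320,310),rack=(290,120,350,185)))):
    p=np.load(n+"0_p.npy").astype(int);d=np.load(n+"0_d.npy");W=cloud(n,d);Z=W[...,2]
    v,u=np.mgrid[:384,:512]
    def box(b): return (u>=b[0])&(v>=b[1])&(u<b[2])&(v<b[3])
    E=box(boxes["ext"]);Rk=box(boxes["rack"]); g=p.max(2)
    rect(n,p,E&(Z>.091)&(Z<.105)&(W[...,1]>-.06),.098,"fbox")
    rect(n,p,E&(Z>.078)&(Z<.094)&(W[...,1]<-.2),.086,"fan")
    rect(n,p,E&(Z>.118)&(g<75),.131,"lever")
    rect(n,p,Rk&(Z>.105)&(g<75)&(W[...,1]>.23),.122,"bar")
    rect(n,p,Rk&(Z>.100)&(g<75)&(W[...,1]<.225),.122,"knob")
    rect(n,p,Rk&(Z>.085)&(Z<.105)&(W[...,1]>.23)&(g>110),.094,"cap")
    print(np.percentile(Z[Rk&(g<75)&(W[...,1]>.23)],[50,90]))
    sx=(W[...,0]>.55)&(W[...,0]<.7)&(W[...,1]<.05)&(W[...,1]>-.06)
    rect(n,p,E&sx&(Z<.085)&(Z>-.02)&(W[...,1]>-.04)&(W[...,1]<-.01),.098,"slot")
    if n=="top":
        S=(u>100)&(u<205)&(v>245)&(v<325); print("station",np.percentile(Z[S],[50,95]))
        q=S&(Z>.05); print(W[q].min(0),W[q].max(0))
        q=(u>200)&(u<310)&(v>255)&(v<330)&(Z>.05);print("cable/gun",W[q].min(0),W[q].max(0))
E
```

```text
top fbox px 897 bbox [246 141  25  49] rect c [620.7 -14.8] size [119.3  57.8] ang 0.8 mean [619.1653 -15.1263] pca -179.6
top fan px 2686 bbox [333 137  61  54] rect c [ 624.1 -275. ] size [147.5 132.5] ang 89.4 mean [ 625.0117 -284.4786] pca -144.4
top lever px 197 bbox [326 169  28  18] rect c [ 582.3 -208.7] size [69.6 16.1] ang 62.4 mean [ 582.8773 -208.8018] pca 62.2
top bar px 117 bbox [136 200   9  25] rect c [507.  264.8] size [11.7 58. ] ang 80.5 mean [507.0558 264.9254] pca 170.7
top knob px 68 bbox [164 212  10   9] rect c [496.4 197.2] size [20.3 18.3] ang 44.9 mean [496.5544 197.3533] pca 72.4
top cap px 149 bbox [138 192  14  28] rect c [525.7 265.1] size [29.8 65.7] ang 81.2 mean [534.7212 259.3273] pca -172.3
[0.1112 0.1249]
top slot px 141 bbox [257 148   4  36] rect c [619.8 -17.2] size [ 7.4 86.6] ang 89.4 mean [618.7946 -17.0698] pca 179.6
station [0.1248 0.1297]
[ 0.2525 -0.0094  0.0501] [0.4273 0.3534 1.3047]
cable/gun [ 0.2225 -0.1067  0.0503] [0.4273 0.1284 1.3047]
scene fbox px 657 bbox [266 196  42  40] rect c [626.9 -13.8] size [121.2  60.2] ang 1.8 mean [627.6891 -13.5275] pca -179.8
scene fan px 2365 bbox [178 246  65  63] rect c [ 632.1 -273.8] size [136.7 145.8] ang 0.9 mean [ 633.3838 -282.6982] pca -166.6
scene lever px 159 bbox [210 237  26   9] rect c [ 591.6 -207.8] size [67.8 18.5] ang 61.9 mean [ 591.5656 -208.0398] pca 61.4
scene bar px 95 bbox [327 129  12  18] rect c [518.5 264.6] size [19.4 68.8] ang 78.9 mean [518.1778 264.7125] pca 165.6
scene knob px 47 bbox [291 124  10  11] rect c [423.  196.3] size [13.7 49.3] ang 5.8 mean [422.3069 196.2597] pca 100.0
scene cap px 108 bbox [319 130  25  24] rect c [512.5 271.2] size [ 30.2 103.2] ang 81.3 mean [517.3759 263.968 ] pca 176.1
[0.0469 0.1218]
scene slot px 133 bbox [291 233  11  20] rect c [706.7 -48.2] size [26.4 55.3] ang 56.3 mean [709.1002 -49.1095] pca 135.5
```

```bash
python3 - <<'E'
from h import *
s=np.load("scene0_p.npy"); crop(s,255,180,325,250,8,"pics/s_fb.png")
p=np.load("top0_p.npy"); crop(p,235,130,285,200,8,"pics/t_fb.png")
crop(s,290,110,350,185,8,"pics/s_rk.png")
E
```

```text
(no output)
```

View pics/s_fb.png

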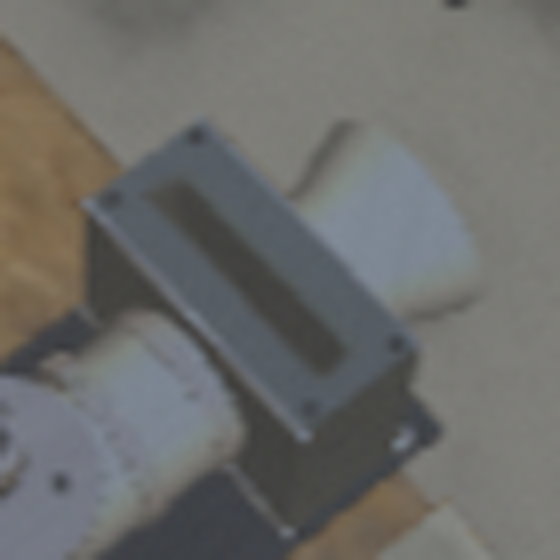

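View pics/t_fb.png

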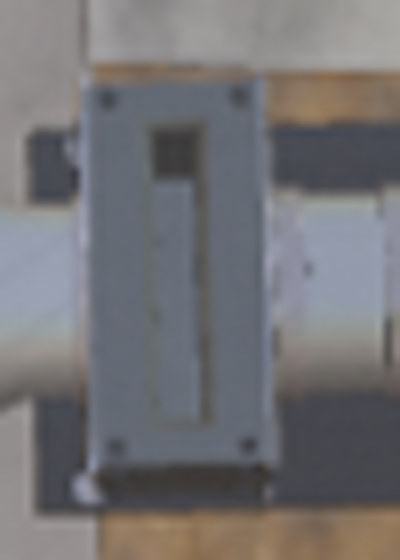

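View pics/s_rk.png

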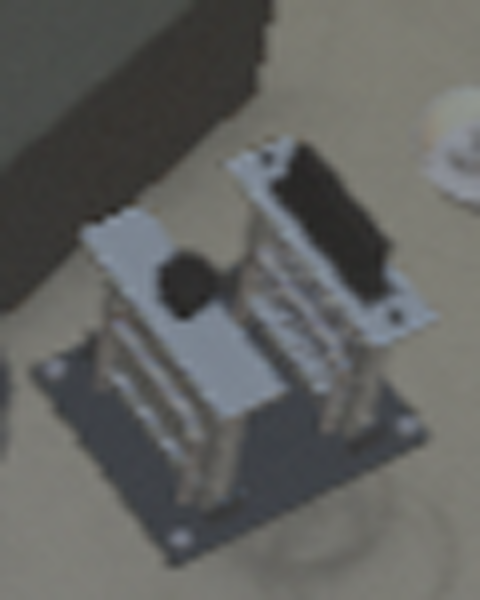

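```bash
cat >> h.py <<'E'
def tri(us,ut):
    A=[]
    for n,uv in(("scene",us),("top",ut)):
        c=env.get_calibration(n);P=np.array(c["K"])@np.array(c["camera_from_world"])[:3]
        A.append(P)
    out=[]
    for a,b in zip(np.atleast_2d(us),np.atleast_2d(ut)):
        X=cv2.triangulatePoints(A[0],A[1],np.float64(a).reshape(2,1),np.float64(b).reshape(2,1)).ravel(); out.append(X[:3]/X[3])
    return np.array(out)
def unz(a,s,o): return (np.array(a,float)+.5)/s-.5+np.array(o)
E
python3 - <<'E'
from h import *
us=unz([(396,343),(310,408),(196,134),(114,201)],8,(255,180)); ut=unz([(108,98),(239,96),(116,447),(248,445)],8,(235,130))
print(tri(us,ut)); S=ray("scene",us,.098);T=ray("top",ut,.098); print(S,T,(S-T).mean(0),S.mean(0),T.mean(0))
# slot: hi/lo ends
us=unz([(352,346),(312,375),(195,180),(150,195)],8,(255,180)); ut=unz([(152,122),(207,122),(155,424),(213,424)],8,(235,130))
S=ray("scene",us,.098);T=ray("top",ut,.098); print(S,T,S.mean(0),T.mean(0))
E
```

```text
[[ 0.6775  0.0078  0.1045]
 [ 0.6777 -0.0321  0.1047]
 [ 0.57    0.0064  0.1054]
 [ 0.5709 -0.0333  0.1013]]
[[ 0.6756  0.0106  0.098 ]
 [ 0.6758 -0.0295  0.098 ]
 [ 0.567   0.0095  0.098 ]
 [ 0.57   -0.0314  0.098 ]] [[ 0.6788  0.0078  0.098 ]
 [ 0.6789 -0.0324  0.098 ]
 [ 0.5708  0.0064  0.098 ]
 [ 0.5709 -0.0338  0.098 ]] [-0.0027  0.0028  0.    ] [ 0.6221 -0.0102  0.098 ] [ 0.6249 -0.013   0.098 ]
[[ 0.6669 -0.0023  0.098 ]
 [ 0.6667 -0.0207  0.098 ]
 [ 0.5815 -0.003   0.098 ]
 [ 0.5761 -0.0197  0.098 ]] [[ 0.6711 -0.0056  0.098 ]
 [ 0.6709 -0.0225  0.098 ]
 [ 0.5777 -0.0056  0.098 ]
 [ 0.5775 -0.0232  0.098 ]] [ 0.6228 -0.0114  0.098 ] [ 0.6243 -0.0142  0.098 ]
```

```bash
python3 - <<'E'
from h import *
us=unz([(397,317),(267,158)],8,(290,110)); ut=unz([(145,112),(107,332)],6,(120,175))
S=ray("scene",us,.094);T=ray("top",ut,.094); print("mesh cap screws",S,T,S.mean(0),T.mean(0),tri(us,ut))
for A in(S,T): d=A[0]-A[1];print(np.degrees(np.arctan2(d[1],d[0])),np.linalg.norm(d))
# grip bar tip ends in top zoom, shaft
ut=unz([(348,145)],4,(220,125)); print("shaft top",ray("top",ut,.13)); us=unz([(250,350)],3,(170,120)); print("shaft scene",ray("scene",us,.13))
s=np.load("scene0_p.npy"); crop(s,195,195,265,265,8,"pics/s_lv.png")
E
```

```text
mesh cap screws [[0.5522 0.2671 0.094 ]
 [0.4626 0.281  0.094 ]] [[0.5548 0.2635 0.094 ]
 [0.4658 0.2777 0.094 ]] [0.5074 0.2741 0.094 ] [0.5103 0.2706 0.094 ] [[0.5545 0.2625 0.1003]
 [0.4657 0.2763 0.1007]]
-8.769041072824754 0.09073256753748674
-9.031508638529692 0.09018533451390272
shaft top [[ 0.6244 -0.1317  0.13  ]]
shaft scene [[ 0.6313 -0.1365  0.13  ]]
```

View pics/s_lv.png

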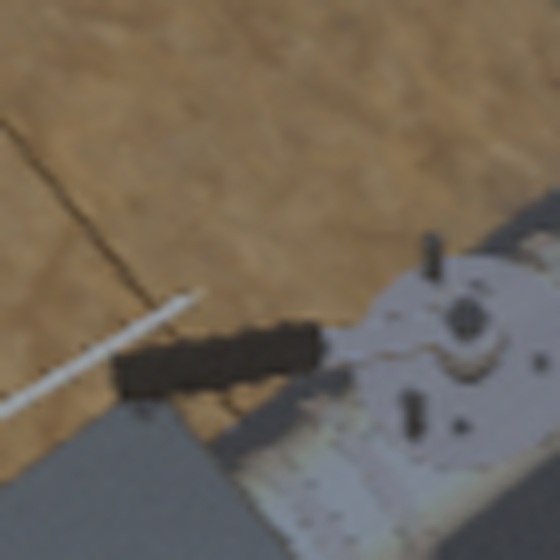

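```bash
python3 - <<'E'
from h import *
p=np.load("top0_p.npy").astype(int);d=np.load("top0_d.npy");W=cloud("top",d)
crop(p.astype(np.uint8),130,185,160,240,12,"pics/t_bar.png")
g=p.max(2)
for v in (204,208,212,216,220): print(v,g[v,130:160],)
for v in (208,212,216): print(np.round(W[v,132:156,2]*1000).astype(int))
for uu,vv in ((-1,0),): pass
for v,l,r in((212,0,0),):pass
E
```

```text
204 [152 151 151 152 152 154 172 144  75  54  57  51  49  47  52  92 169 179
 141 165 157 131  90  80  81  80  80  80  81  80]
208 [148 151 150 151 153 151 166  90  52  59  55  49  48  51  66 170 178 177
 153 134 172 111  77  81  81  83  81  82  83  82]
212 [152 151 152 151 148 171 103  56  57  56  52  48  48  53 144 173 182 127
 151 183 106  76  83  83  81  81  82  83  82  82]
216 [152 152 151 150 184 142  73  56  57  51  47  47  52 107 172 181 137 164
 154 126  89  81  82  83  83  82  83  83  83  83]
220 [152 152 152 158 145  77  54  57  53  47  47  49  66 170 180 179 152 132
 172 111  79  81  82  81  82  80  81  82  81  81]
[  2   4   3  93  96 124 127 123 124 118 110 101 101  92  97 100  59  61
  16  11  10   8  11   7]
[  0   3   1  99 124 129 121 124 119 108  99 101  97  98  99  60  66  20
  15   5   7   4  12   9]
[   5    4   95   93  127  124  123  126  117  105   97   98   96   95
   94   62   18   19 1305   10    5    6    8    6]
```

View pics/t_bar.png

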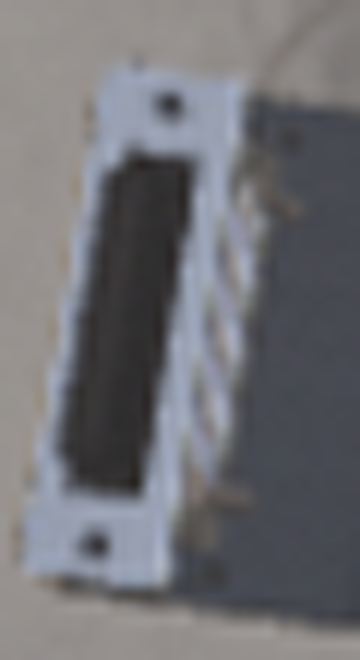

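```bash
python3 - <<'E'
from h import *
for z in(.094,.096):
  for v,l,r in((204,137.7,145.1),(212,136.,143.8),(220,134.6,142.3)):
    a=ray("top",[(l,v)],z+.028)[0];b=ray("top",[(r,v)],z)[0]; print(z,v,a,b,(a+b)/2, (a-b)[1]*np.cos(.155))
E
```

```text
0.094 204 [0.5263 0.2712 0.122 ] [0.5285 0.2599 0.094 ] [0.5274 0.2656 0.108 ] 0.011232706745864214
0.094 212 [0.5073 0.275  0.122 ] [0.509  0.2628 0.094 ] [0.5082 0.2689 0.108 ] 0.012074754684861124
0.094 220 [0.4884 0.278  0.122 ] [0.4896 0.2662 0.094 ] [0.489  0.2721 0.108 ] 0.011732163010067211
0.096 204 [0.5262 0.2708 0.124 ] [0.5283 0.2594 0.096 ] [0.5273 0.2651 0.11  ] 0.011203307306106082
0.096 212 [0.5072 0.2745 0.124 ] [0.5089 0.2623 0.096 ] [0.5081 0.2684 0.11  ] 0.012043818933360593
0.096 220 [0.4883 0.2775 0.124 ] [0.4895 0.2657 0.096 ] [0.4889 0.2716 0.11  ] 0.01170167586821719
```

carry_out --pt "0.03 0.035 0 4 -0.4" --pt "0.06 0.07 0 8 -0.4" --pt "0.09 0.105 0 12 -0.4" --pt "0.12 0.14 0 16 -0.4" --pt "0.15 0.178 0 20 -0.4" --pt "0.18 0.213 0 24 -0.4" --pt "0.21 0.249 0 28 -0.4" --pt "0.24 0.285 0 32 -0.4" --pt "0.27 0.32 0 35 -0.4" --pt "0.3 0.355 -0.01 38 -0.4" --pt "0.315 0.375 -0.02 38 -0.4" --pt "0.325 0.386 -0.03 38.2 -0.4" --pt "0.3285 0.3895 -0.04 38.2 -0.4" --pt "0.3285 0.3895 -0.05 38.2 -0.4" --pt "0.3285 0.3895 -0.05 38.2 -0.4" --grip_force 15

```text
time_s: 1.6
tool_pos: [0.5836, -0.2098, 0.3526]
tool_rot: [179.9, 0.2, -28.7]
force: [0.3, 0.1, -0.2]
grip_width: 0.0609
```

```bash
python3 - <<'E'
from h import *
o=env.get_obs();print(o["time_s"],o["tool_pos"],o["tool_rot"],o["force"],o["grip_width"],o["qpos"])
for n,b in(("scene",(170,120,330,300)),("top",(220,100,420,250))):
    p,d=env.read_camera(n); crop(p,*b,3,f"pics/{n}1.png")
E
```

```text
1.6 [ 0.5836 -0.2098  0.3526] [179.8934   0.1968 -28.717 ] [ 0.303   0.1012 -0.204 ] 0.060940230809404076 [ 37.5373  18.3092 -24.8019  90.8077   7.9819  72.8506 -17.2637]
```

View pics/scene1.png

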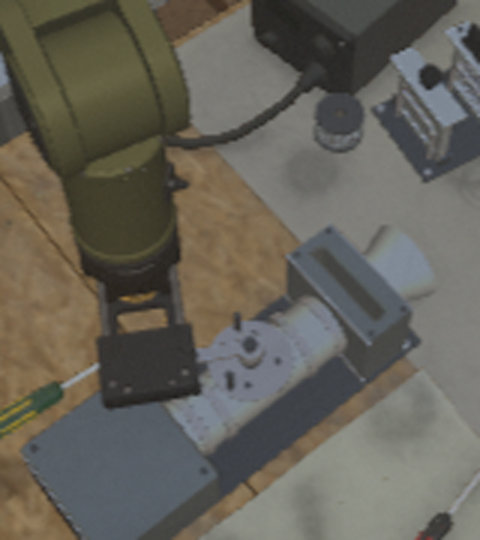

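View pics/top1.png

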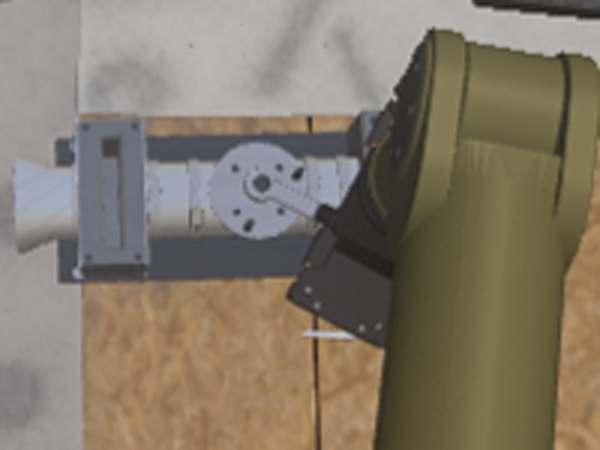

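The fingers straddle the lever grip, so I'll lower, close and sweep the lever to its shut stop.

carry_out --pt "0 0 -0.015 0 -0.4" --pt "0 0 -0.03 0 -0.4" --pt "0 0 -0.045 0 -0.4" --pt "0 0 -0.058 0 -0.4" --pt "0 0 -0.066 0 -0.4" --pt "0 0 -0.066 0 1" --pt "0 0 -0.066 0 1" --pt "0 0 -0.066 0 1" --pt "0 0 -0.066 0 1" --pt "0 0 -0.066 0 1" --pt "0 0 -0.066 0 1" --grip_force 15

```text
time_s: 2.8
tool_pos: [0.5851, -0.2078, 0.2892]
tool_rot: [180.0, -0.0, -28.6]
force: [-1.0, -0.1, 0.2]
grip_width: 0.021
```

carry_out --pt "0 0 0 0 1" --pt "0 0 0 0 1" --pt "0 0 0 0 1"

```text
time_s: 3.1
tool_pos: [0.5852, -0.2078, 0.289]
tool_rot: [180.0, -0.0, -28.5]
force: [-0.1, -0.0, 0.6]
grip_width: 0.014
```

```bash
python3 - <<'E'
import numpy as np
r=.0852
for a in np.append(np.arange(57,0,-5),[0]):
    t=np.radians(a);print(a-62,np.round([-r*np.cos(t)+.0398,-r*np.sin(t)+.0753],4))
E
```

```text
-5 [-0.0066  0.0038]
-10 [-0.0127  0.0082]
-15 [-0.0183  0.013 ]
-20 [-0.0235  0.0183]
-25 [-0.0282  0.024 ]
-30 [-0.0325  0.0302]
-35 [-0.0361  0.0366]
-40 [-0.0392  0.0434]
-45 [-0.0417  0.0504]
-50 [-0.0435  0.0576]
-55 [-0.0448  0.0649]
-60 [-0.0453  0.0723]
-62 [-0.0454  0.0753]
```

carry_out --pt "-0.0066 0.0038 0 -5 1" --pt "-0.0127 0.0082 0 -10 1" --pt "-0.0183 0.013 0 -15 1" --pt "-0.0235 0.0183 0 -20 1" --pt "-0.0282 0.024 0 -25 1" --pt "-0.0325 0.0302 0 -30 1" --pt "-0.0361 0.0366 0 -35 1" --pt "-0.0392 0.0434 0 -40 1" --pt "-0.0417 0.0504 0 -45 1" --pt "-0.0435 0.0576 0 -50 1" --pt "-0.0448 0.0649 0 -55 1" --pt "-0.0453 0.0723 0 -60 1" --pt "-0.0454 0.0753 0 -62 1" --pt "-0.0454 0.0753 0 -62 1" --pt "-0.0454 0.0753 0 -62 1" --pt "-0.0454 0.0753 0 -62 1"

```text
time_s: 4.7
tool_pos: [0.5398, -0.1335, 0.289]
tool_rot: [-179.9, -0.1, -90.6]
force: [1.2, -4.5, -1.3]
grip_width: 0.0138
```

carry_out --pt "0 0 0 0 0" --pt "0 0 0 0 0" --pt "0 0 0 0 0" --pt "0 0 0 0 0" --pt "0 0 0.02 0 0" --pt "0 0 0.05 0 0" --pt "0 0 0.09 0 0" --pt "0 0 0.13 0 0" --pt "0 0.02 0.13 8 0" --pt "0 0.06 0.13 16 0" --pt "0 0.1 0.13 24 0" --pt "0 0.14 0.13 32 0" --pt "0 0.18 0.13 40 0" --pt "0 0.22 0.13 48 0" --pt "0 0.26 0.13 56 0" --pt "0 0.3 0.13 64 0" --pt "0 0.34 0.13 72 0" --pt "0 0.38 0.13 80 0" --pt "0 0.4 0.13 88 0" --pt "0 0.4 0.13 96 0"

```text
time_s: 6.7
tool_pos: [0.5378, 0.2722, 0.4187]
tool_rot: [-179.8, 0.1, 6.2]
force: [-0.8, 0.7, -0.4]
grip_width: 0.0431
```

```bash
python3 - <<'E'
from h import *
o=env.get_obs();print(o["time_s"],o["tool_pos"],o["tool_rot"],o["force"],o["grip_width"],o["qpos"])
for n,b in(("scene",(170,100,370,300)),("top",(100,100,400,300))):
    p,d=env.read_camera(n); np.save(n+"2_p.npy",p);np.save(n+"2_d.npy",d); crop(p,*b,2.6,f"pics/{n}2.png")
E
```

```text
6.7 [0.5378 0.2722 0.4187] [-179.8176    0.0685    6.1876] [-0.7874  0.6912 -0.4369] 0.04311747516615161 [  6.0528  16.8341 -43.1169  87.8474  11.4043  79.8666 -31.6532]
```

View pics/scene2.png

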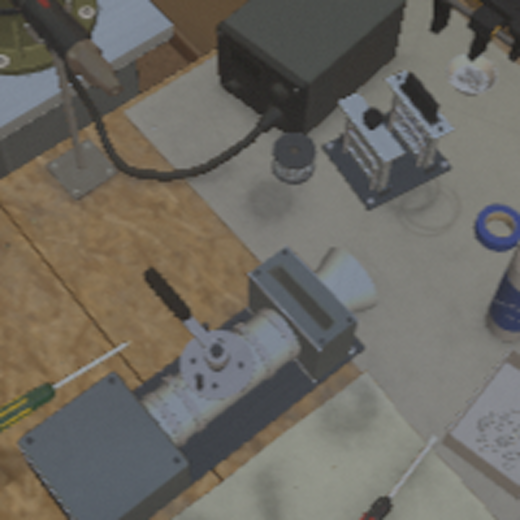

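View pics/top2.png

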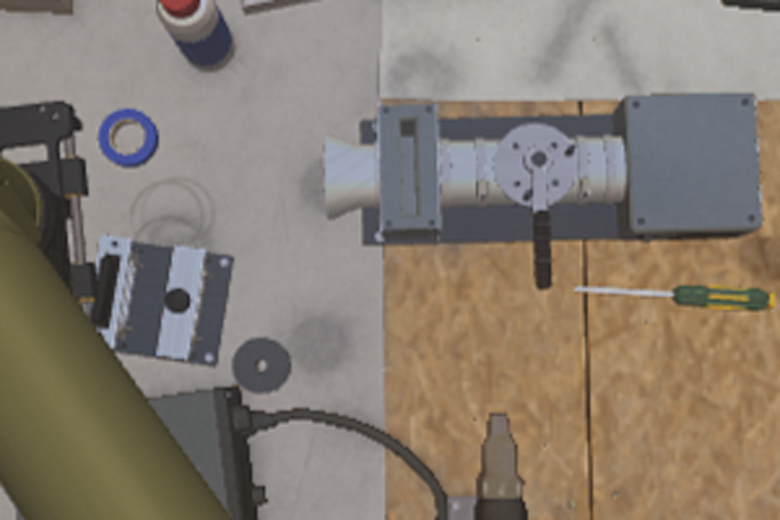

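carry_out --pt "-0.01 0.003 0 8 0" --pt "-0.02 0.003 0 16 0" --pt "-0.031 0.003 0 24 0" --pt "-0.031 0.003 -0.01 32 0" --pt "-0.031 0.003 -0.02 40 0" --pt "-0.031 0.003 -0.03 48 0" --pt "-0.031 0.003 -0.04 56 0" --pt "-0.031 0.003 -0.05 64 0" --pt "-0.031 0.003 -0.06 72 0" --pt "-0.031 0.003 -0.07 75.5 0" --pt "-0.031 0.003 -0.08 75.5 0" --pt "-0.031 0.003 -0.08 75.5 0" --pt "-0.031 0.003 -0.08 75.5 0"

```text
time_s: 8.1
tool_pos: [0.5088, 0.2703, 0.3388]
tool_rot: [-180.0, 0.0, 80.8]
force: [-0.2, 0.8, 0.8]
grip_width: 0.0436
```

```bash
python3 - <<'E'
from meas import *
o=env.get_obs();print(o["time_s"],o["tool_pos"],o["tool_rot"],o["force"],o["grip_width"],o["qpos"])
p=np.load("top2_p.npy").astype(int);d=np.load("top2_d.npy");W=cloud("top",d);v,u=np.mgrid[:384,:512]
rect("top",p,(u>295)&(u<320)&(v>170)&(v<220)&(p.max(2)<75)&(W[...,2]>.1),.131,"lever")
for n,b in(("scene",(270,90,370,190)),("top",(100,170,230,270))):
    p,d=env.read_camera(n); crop(p,*b,5,f"pics/{n}3.png")
E
```

```text
8.1 [0.5088 0.2703 0.3388] [-179.9946    0.0105   80.7912] [-0.231   0.7502  0.7545] 0.04363975046371155 [ 14.3662  19.4197 -53.7191  97.4131  16.4164  71.543   37.7203]
top lever px 172 bbox [306 182   7  30] rect c [ 539.1 -135.4] size [14.2 68.9] ang 88.8 mean [ 539.5853 -135.7593] pca -178.2
```

View pics/scene3.png

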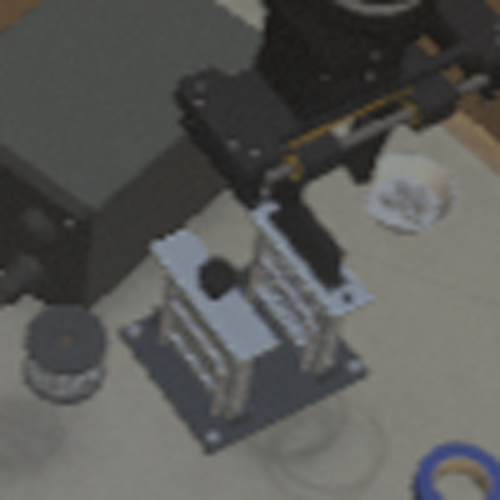

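View pics/top3.png

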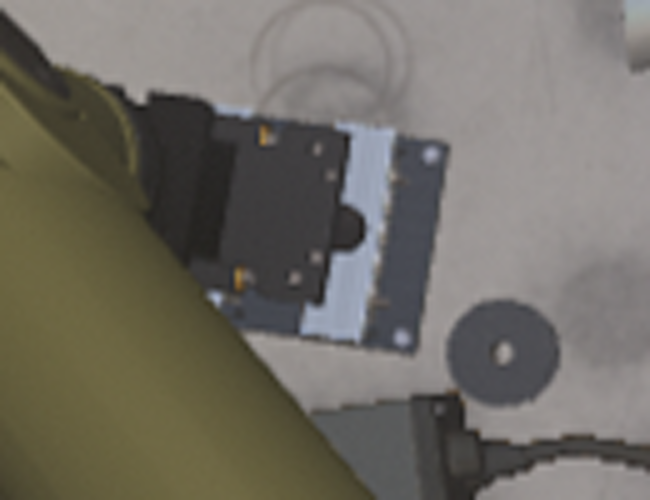

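carry_out --pt "0 0 -0.015 0 0" --pt "0 0 -0.03 0 0" --pt "0 0 -0.042 0 0" --pt "0 0 -0.05 0 0" --pt "0 0 -0.055 0 0" --pt "0 0 -0.055 0 0" --pt "0 0 -0.055 0 1" --pt "0 0 -0.055 0 1" --pt "0 0 -0.055 0 1" --pt "0 0 -0.055 0 1" --pt "0 0 -0.055 0 1" --pt "0 0 -0.055 0 1" --pt "0 0 -0.055 0 1" --pt "0 0 -0.055 0 1" --grip_force 40

```text
time_s: 9.6
tool_pos: [0.5088, 0.2706, 0.284]
tool_rot: [180.0, -0.0, 81.0]
force: [-0.6, -1.1, 1.7]
grip_width: 0.0097
```

carry_out --pt "0 0 0.005 0 1" --pt "0 0 0.015 0 1" --pt "0 0 0.03 0 1" --pt "0 0 0.05 0 1" --pt "0 0 0.07 0 1" --pt "0 0 0.09 0 1" --pt "0 0 0.11 0 1" --pt "0 0 0.13 0 1" --pt "0 0 0.15 0 1" --pt "0 0 0.16 0 1" --pt "0 0 0.16 0 1"

```text
time_s: 10.7
tool_pos: [0.5087, 0.2711, 0.4458]
tool_rot: [179.8, -0.1, 81.0]
force: [-0.4, -0.8, -3.2]
grip_width: 0.0099
```

```bash
python3 - <<'E'
from meas import *
o=env.get_obs();print(o["time_s"],o["tool_pos"],o["tool_rot"],o["force"],o["grip_width"],o["qpos"])
for n,b in(("scene",(270,60,370,190)),("top",(90,150,230,270))):
    p,d=env.read_camera(n); crop(p,*b,4.5,f"pics/{n}4.png")
E
```

```text
10.7 [0.5087 0.2711 0.4458] [179.8304  -0.1042  80.9634] [-0.3706 -0.7963 -3.1965] 0.009939963373599304 [ 16.0884  15.0584 -55.5119  88.9778  12.5332  82.3489  40.8266]
```

View pics/scene4.png

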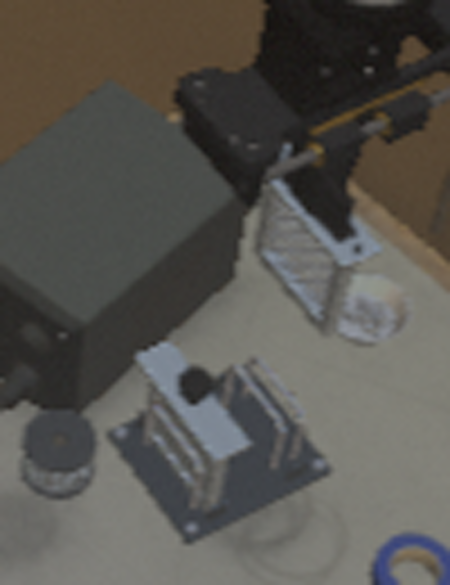

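View pics/top4.png

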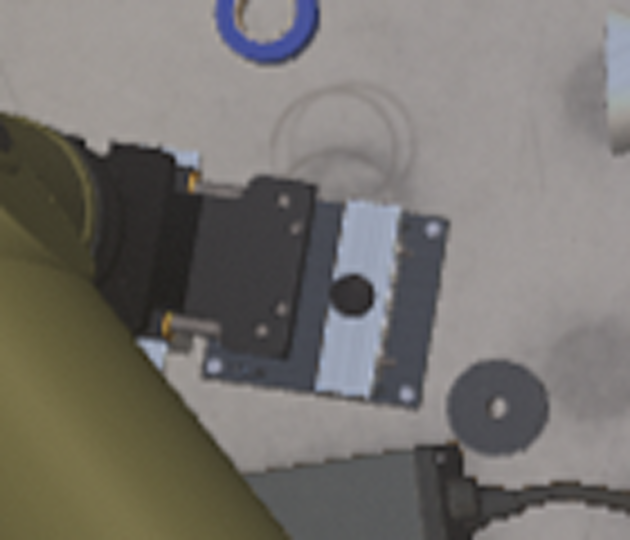

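carry_out --pt "0.005 -0.012 0 1 1" --pt "0.016 -0.04 0 2 1" --pt "0.03 -0.075 0 3 1" --pt "0.044 -0.11 0 4 1" --pt "0.058 -0.145 0 5 1" --pt "0.072 -0.18 0 6 1" --pt "0.086 -0.215 0 8 1" --pt "0.098 -0.245 0 9.5 1" --pt "0.108 -0.268 -0.005 9.8 1" --pt "0.113 -0.279 -0.015 9.8 1" --pt "0.115 -0.283 -0.025 9.8 1" --pt "0.115 -0.283 -0.03 9.8 1" --pt "0.115 -0.283 -0.03 9.8 1" --pt "0.115 -0.283 -0.03 9.8 1"

```text
time_s: 12.2
tool_pos: [0.6233, -0.0104, 0.414]
tool_rot: [180.0, -0.0, 90.9]
force: [-0.6, 0.1, -2.7]
grip_width: 0.0096
```

```bash
python3 - <<'E'
from meas import *
o=env.get_obs();print(o["time_s"],o["tool_pos"],o["tool_rot"],o["force"],o["grip_width"],o["qpos"])
for n,b in(("scene",(235,130,335,260)),("top",(190,110,330,230))):
    p,d=env.read_camera(n); np.save(n+"5_p.npy",p);np.save(n+"5_d.npy",d);crop(p,*b,4.5,f"pics/{n}5.png")
E
```

```text
12.2 [ 0.6233 -0.0104  0.414 ] [179.9975  -0.0318  90.91  ] [-0.6055  0.0655 -2.671 ] 0.009577703177119458 [ 36.1262  21.2143 -48.3198  85.1137  15.8596  80.7642  78.1111]
```

View pics/scene5.png

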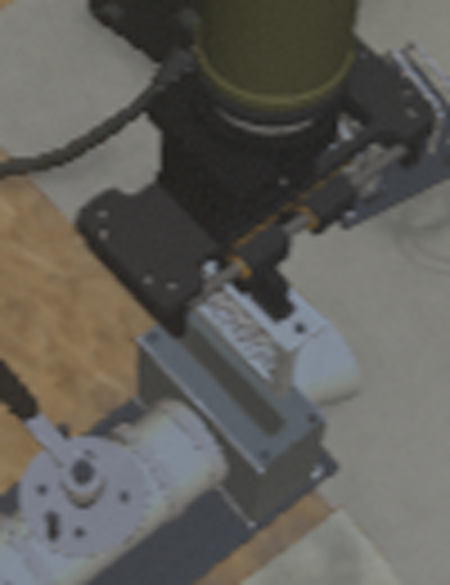

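View pics/top5.png

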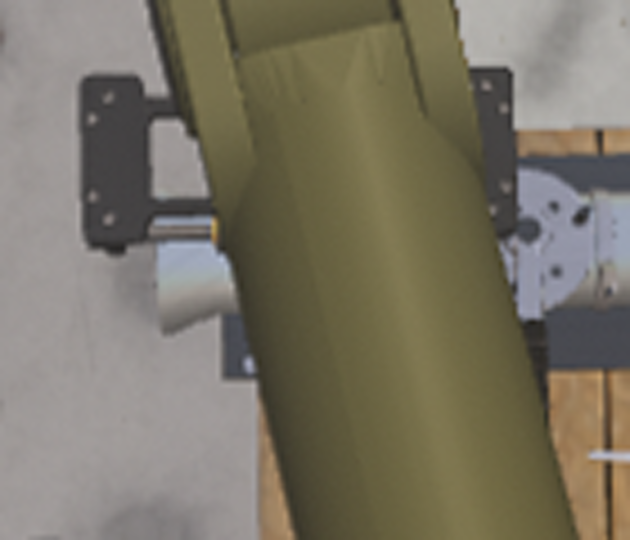

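```bash
python3 - <<'E'
from h import *
p=np.load("scene5_p.npy"); 
q=cv2.resize(p[185:245,260:320,::-1],None,fx=10,fy=10,interpolation=cv2.INTER_CUBIC)
q=cv2.convertScaleAbs(q,alpha=1.4); cv2.imwrite("pics/s5z.png",q)
E
```

```text
(no output)
```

View pics/s5z.png

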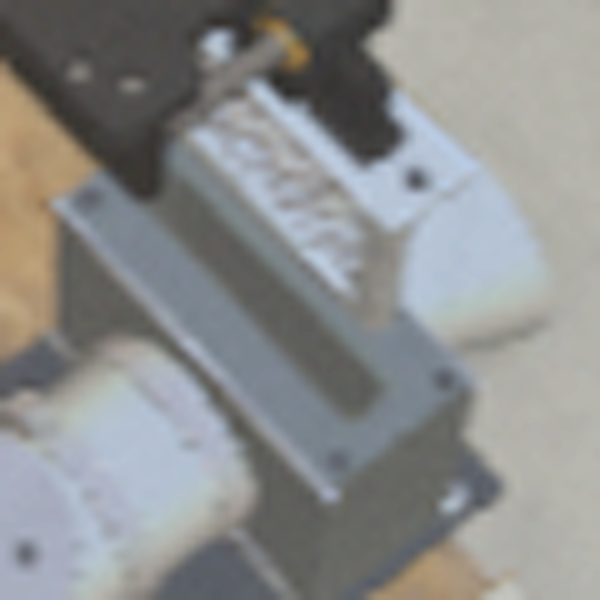

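```bash
python3 - <<'E'
from h import *
s=unz([(416,178)],10,(260,185))
for z in(.222,.224,.226): print(z,ray("scene",s,z)[0]-[.0452,.0007,0])
# bottom corners of frame: low-y face hi-x (360,318?) , right (395,325)
for pt in((355,315),(393,322)): print(ray("scene",unz([pt],10,(260,185)),.136))
# cap far corners hi-x: (400,228) low y, (482,168) hi y
for pt in((400,228),(480,170)): print(ray("scene",unz([pt],10,(260,185)),.222))
for x in (-1,1):
  for y in(-1,1): print(x,y,(proj("scene",[.6233+x*.052,-.0104+y*.015,.224])-[260,185])*10, (proj("scene",[.6233+x*.043,-.0104+y*.005,.136])-[260,185])*10)
E
```

```text
0.222 [ 0.6211 -0.0071  0.222 ]
0.224 [ 0.6218 -0.0079  0.224 ]
0.226 [ 0.6225 -0.0088  0.226 ]
[[ 0.6574 -0.0108  0.136 ]]
[[ 0.6655 -0.0041  0.136 ]]
[[ 0.6746 -0.0191  0.222 ]]
[[0.6747 0.008  0.222 ]]
-1 -1 [[118.2156 -39.7301]] [[158.2373 126.8626]]
-1 1 [[206.023  -99.8364]] [[185.6541 107.5705]]
1 -1 [[379.0587 235.5397]] [[359.3032 342.7688]]
1 1 [[467.9259 170.6415]] [[386.9779 322.3   ]]
```

carry_out --pt "0 -0.0015 -0.005 0 1" --pt "0 -0.003 -0.012 0 1" --pt "0 -0.003 -0.02 0 1" --pt "0 -0.003 -0.028 0 1" --pt "0 -0.003 -0.032 0 1" --pt "0 -0.003 -0.032 0 1" --pt "0 -0.003 -0.032 0 1" --pt "0 -0.003 -0.032 0 1"

```text
time_s: 13.1
tool_pos: [0.6238, -0.0153, 0.3822]
tool_rot: [180.0, -0.0, 90.8]
force: [-0.1, 0.7, -2.8]
grip_width: 0.0093
```

```bash
python3 - <<'E'
from h import *
o=env.get_obs();print(o["time_s"],o["tool_pos"],o["tool_rot"],o["force"])
p,_=env.read_camera("scene"); 
q=cv2.resize(p[185:245,260:320,::-1],None,fx=10,fy=10,interpolation=cv2.INTER_CUBIC)
q=cv2.convertScaleAbs(q,alpha=1.4); cv2.imwrite("pics/s6z.png",q)
E
```

```text
13.1 [ 0.6238 -0.0153  0.3822] [179.9554  -0.0078  90.7549] [-0.1085  0.6846 -2.8162]
```

View pics/s6z.png

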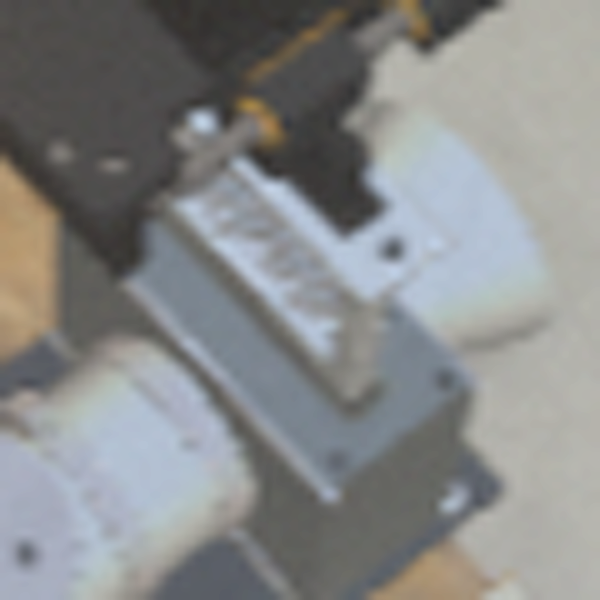

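```bash
python3 - <<'E'
from h import *
print(ray("scene",unz([(393,248)],10,(260,185)),.192)[0]-[.0452,.0007,0])
for pt in((378,384),(350,408)): print(ray("scene",unz([pt],10,(260,185)),.104))
print((proj("scene",[[.6224,-.0107,.098],[.6224+.048,-.0107+.01,.098],[.6224+.048,-.0107-.01,.098]])-[260,185]+.5)*10)
o=env.get_obs();print(o["time_s"],o["tool_pos"])
E
```

```text
[ 0.6223 -0.0127  0.192 ]
[[ 0.667  -0.0075  0.104 ]]
[[ 0.6677 -0.0185  0.104 ]]
[[265.6198 289.1115]
 [403.2031 388.7122]
 [349.3292 428.9379]]
13.15 [ 0.6238 -0.0153  0.3822]
```

carry_out --pt "0 0.0015 0 0 1" --pt "0 0.0017 0 0 1" --pt "0 0.0017 -0.004 0 1" --pt "0 0.0017 -0.008 0 1" --pt "0 0.0017 -0.012 0 1" --pt "0 0.0017 -0.016 0 1" --pt "0 0.0017 -0.016 0 1"

```text
time_s: 13.85
tool_pos: [0.6234, -0.0139, 0.3648]
tool_rot: [-179.9, -0.0, 90.8]
force: [-0.2, -0.1, -3.8]
grip_width: 0.0097
```

No contact force, and the panel's bottom edge is about 11 mm inside the mouth. I'll continue down.

carry_out --pt "0 0 -0.006 0 1" --pt "0 0 -0.012 0 1" --pt "0 0 -0.018 0 1" --pt "0 0 -0.024 0 1" --pt "0 0 -0.03 0 1" --pt "0 0 -0.036 0 1" --pt "0 0 -0.042 0 1" --pt "0 0 -0.048 0 1" --pt "0 0 -0.054 0 1" --pt "0 0 -0.058 0 1" --pt "0 0 -0.06 0 1" --pt "0 0 -0.06 0 1"

```text
time_s: 15.05
tool_pos: [0.6236, -0.0137, 0.3055]
tool_rot: [-180.0, -0.0, 90.8]
force: [-0.1, -0.0, -3.3]
grip_width: 0.0097
```

carry_out --pt "0 0 -0.003 0 1" --pt "0 0 -0.006 0 1" --pt "0 0 -0.009 0 1" --pt "0 0 -0.011 0 1" --pt "0 0 -0.012 0 1" --pt "0 0 -0.013 0 1" --pt "0 0 -0.014 0 1" --pt "0 0 -0.014 0 1"

```text
time_s: 15.85
tool_pos: [0.6237, -0.0137, 0.292]
tool_rot: [180.0, 0.0, 90.7]
force: [0.3, 0.4, -2.4]
grip_width: 0.0101
```

carry_out --pt "0 0 -0.001 0 1" --pt "0 0 -0.002 0 1" --pt "0 0 -0.002 0 1" --pt "0 0 -0.002 0 1"

```text
time_s: 16.25
tool_pos: [0.6237, -0.0135, 0.292]
tool_rot: [180.0, 0.1, 90.7]
force: [-4.9, -0.9, 9.2]
grip_width: 0.0096
```

carry_out --pt "0 0 0.001 0 1" --pt "0 0 0.002 0 1" --pt "0 0 0.002 0 0" --pt "0 0 0.002 0 0" --pt "0 0 0.002 0 0" --pt "0 0 0.002 0 0" --pt "0 0 0.01 0 0" --pt "0 0 0.03 0 0" --pt "0 0 0.06 0 0" --pt "0 0 0.1 0 0" --pt "0 -0.03 0.1 -8 -0.4" --pt "-0.01 -0.06 0.1 -16 -0.4" --pt "-0.02 -0.09 0.1 -24 -0.4" --pt "-0.04 -0.12 0.1 -32 -0.4" --pt "-0.06 -0.12 0.1 -40 -0.4" --pt "-0.085 -0.12 0.1 -48 -0.4" --pt "-0.085 -0.12 0.1 -56 -0.4" --pt "-0.085 -0.12 0.1 -64 -0.4" --pt "-0.085 -0.12 0.1 -72 -0.4" --pt "-0.085 -0.12 0.1 -80 -0.4"

```text
time_s: 18.25
tool_pos: [0.5387, -0.1335, 0.3906]
tool_rot: [180.0, -0.1, 10.4]
force: [0.3, 0.3, -0.8]
grip_width: 0.0608
```

```bash
python3 - <<'E'
from h import *
o=env.get_obs();print(o["time_s"],o["tool_pos"],o["tool_rot"],o["force"],o["grip_width"])
for n,b in(("scene",(200,130,330,260)),("top",(220,110,370,230))):
    p,d=env.read_camera(n); np.save(n+"7_p.npy",p);np.save(n+"7_d.npy",d);crop(p,*b,4.5,f"pics/{n}7.png")
E
```

```text
18.25 [ 0.5387 -0.1335  0.3906] [179.9626  -0.0514  10.4445] [ 0.2652  0.3169 -0.8032] 0.06076574742614572
```

View pics/scene7.png

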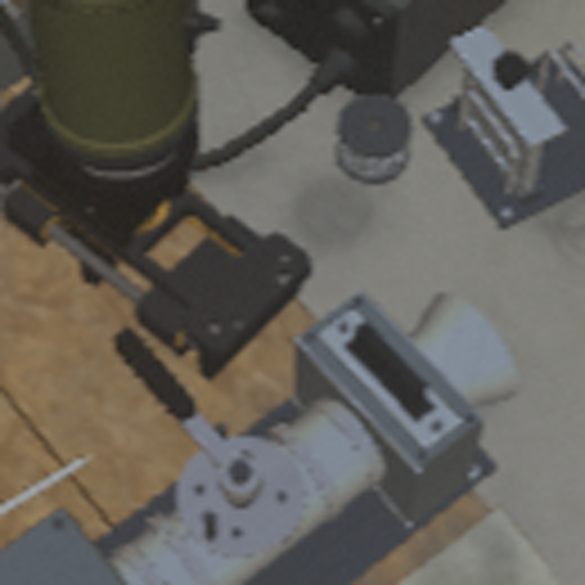

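View pics/top7.png

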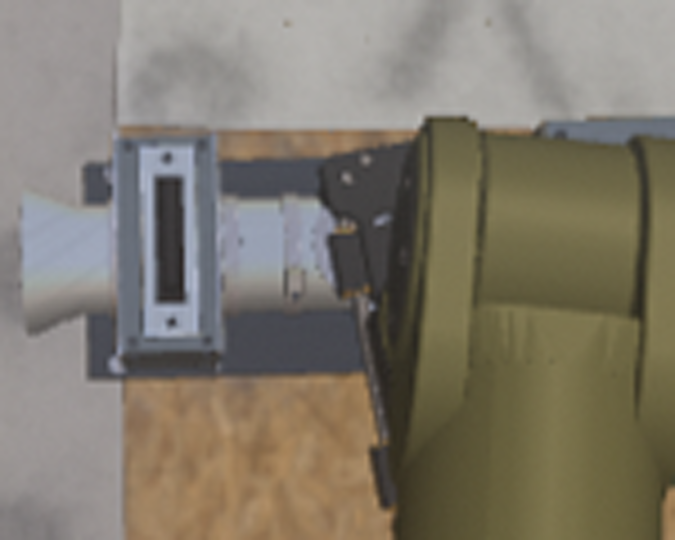

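The filter is in the slot with its cap flat on the box, about (168,240) in the top crop. The lever is still shut, so next I'll turn the jaws and re-grip it.

carry_out --pt "0 0 0 -8 -0.4" --pt "0 0 0 -16 -0.4" --pt "0 0 0 -24 -0.4" --pt "0 0 0 -32 -0.4" --pt "0 0 0 -40 -0.4" --pt "0 0 0 -48 -0.4" --pt "0 0 0 -56 -0.4" --pt "0 0 0 -64 -0.4" --pt "0 0 0 -72 -0.4" --pt "0 0 0 -80 -0.4" --pt "0 0 0 -88 -0.4" --pt "0 0 0 -96 -0.4" --pt "0 0 0 -99.5 -0.4" --pt "0 0 -0.02 -99.5 -0.4" --pt "0 0 -0.04 -99.5 -0.4" --pt "0 0 -0.06 -99.5 -0.4" --pt "0 0 -0.08 -99.5 -0.4" --pt "0 0 -0.095 -99.5 -0.4" --pt "0 0 -0.102 -99.5 -0.4" --pt "0 0 -0.102 -99.5 -0.4" --grip_force 15

```text
time_s: 20.35
tool_pos: [0.5385, -0.1337, 0.2871]
tool_rot: [179.9, 0.0, -88.7]
force: [-0.5, -0.5, 1.2]
grip_width: 0.0611
```

carry_out --pt "0 0 0 0 1" --pt "0 0 0 0 1" --pt "0 0 0 0 1" --pt "0 0 0 0 1" --pt "0 0 0 0 1" --pt "0 0 0 0 1" --pt "0 0 0 0 1" --pt "0 0 0 0 1" --pt "0 0 0 0 1"

```text
time_s: 21.25
tool_pos: [0.5387, -0.1338, 0.2878]
tool_rot: [180.0, -0.0, -88.8]
force: [0.5, 0.2, 1.0]
grip_width: 0.0136
```

```bash
python3 - <<'E'
import numpy as np
r=.0862
for a in list(np.arange(6,91,6))+[91,92]:
    t=np.radians(a+.8);t0=np.radians(.8);print(a,np.round([-r*np.cos(t)+r*np.cos(t0),-r*np.sin(t)+r*np.sin(t0)],4).tolist())
E
```

```text
6 [0.0006, -0.009]
12 [0.0021, -0.0179]
18 [0.0046, -0.0266]
24 [0.0079, -0.035]
30 [0.0121, -0.0429]
36 [0.0172, -0.0504]
42 [0.0229, -0.0574]
48 [0.0294, -0.0637]
54 [0.0365, -0.0692]
60 [0.0441, -0.074]
66 [0.0522, -0.078]
72 [0.0607, -0.0811]
78 [0.0694, -0.0834]
84 [0.0784, -0.0846]
90 [0.0874, -0.085]
91 [0.0889, -0.085]
92 [0.0904, -0.0849]
```

carry_out --pt "0.0006 -0.009 0 6 1" --pt "0.0021 -0.0179 0 12 1" --pt "0.0046 -0.0266 0 18 1" --pt "0.0079 -0.035 0 24 1" --pt "0.0121 -0.0429 0 30 1" --pt "0.0172 -0.0504 0 36 1" --pt "0.0229 -0.0574 0 42 1" --pt "0.0294 -0.0637 0 48 1" --pt "0.0365 -0.0692 0 54 1" --pt "0.0441 -0.074 0 60 1" --pt "0.0522 -0.078 0 66 1" --pt "0.0607 -0.0811 0 72 1" --pt "0.0694 -0.0834 0 78 1" --pt "0.0784 -0.0846 0 84 1" --pt "0.0874 -0.085 0 90 1" --pt "0.0889 -0.085 0 91 1" --pt "0.0889 -0.085 0 91 1" --pt "0.0889 -0.085 0 91 1"

```text
time_s: 23.05
tool_pos: [0.627, -0.2191, 0.2879]
tool_rot: [180.0, 0.1, 2.2]
force: [-4.3, 0.4, 3.1]
grip_width: 0.0139
```

carry_out --pt "0 0 0 0 -0.3" --pt "0 0 0 0 -0.3" --pt "0 0 0 0 -0.3" --pt "0 0 0 0 -0.3" --pt "0 0 0 0 -0.3" --pt "0 0 0.015 0 -0.3" --pt "0 0 0.035 0 -0.3" --pt "0 0 0.06 0 -0.3" --pt "0 0 0.1 0 -0.3" --pt "-0.02 -0.03 0.12 0 -0.3" --pt "-0.05 -0.07 0.12 0 -0.3" --pt "-0.08 -0.11 0.12 0 -0.3" --pt "-0.11 -0.15 0.12 -5 -0.3" --pt "-0.14 -0.19 0.12 -10 -0.3" --pt "-0.17 -0.23 0.12 -15 -0.3" --pt "-0.2 -0.26 0.12 -20 -0.3" --pt "-0.22 -0.29 0.12 -25 -0.3" --pt "-0.22 -0.29 0.12 -30 -0.3" --pt "-0.22 -0.29 0.12 -30 -0.3"

```text
time_s: 24.95
tool_pos: [0.4066, -0.5098, 0.4088]
tool_rot: [180.0, -0.1, -27.9]
force: [0.3, 0.3, 0.1]
grip_width: 0.0565
```

```bash
python3 - <<'E'
from meas import *
o=env.get_obs();print(o["time_s"],o["tool_pos"],o["tool_rot"],o["force"],o["grip_width"])
for n,b in(("scene",(170,110,350,300)),("top",(120,110,400,260))):
    p,d=env.read_camera(n); np.save(n+"8_p.npy",p);np.save(n+"8_d.npy",d);crop(p,*b,2.8,f"pics/{n}8.png")
W=cloud("top",d);v,u=np.mgrid[:384,:512];p=p.astype(int)
rect("top",p,(u>310)&(u<370)&(v>145)&(v<185)&(p.max(2)<75)&(W[...,2]>.1),.131,"lever")
rect("top",p,(u>240)&(u<275)&(v>140)&(v<190)&(p.max(2)<75)&(W[...,2]>.1),.130,"bar")
B=W[...,2][(u>250)&(u<265)&(v>142)&(v<188)&(p.min(2)>150)];print("cap z",np.median(B),len(B))
p0=np.load("top0_p.npy").astype(int)
for q,l in((p0,"0"),(p,"8")): rect("top",q,(u>160)&(u<178)&(v>205)&(v<226)&(q.max(2)<75)&(W[...,2]>.09),.122,"knob"+l)
E
```

```text
24.95 [ 0.4066 -0.5098  0.4088] [179.9823  -0.0681 -27.9166] [0.2881 0.2514 0.127 ] 0.05647326440433199
top lever px 170 bbox [329 158  30   7] rect c [ 623.  -219.4] size [69.2 14.5] ang 89.4 mean [ 623.718  -220.3576] pca 90.8
top bar px 156 bbox [256 151   6  27] rect c [618.2 -17. ] size [11.9 62.6] ang 89.4 mean [617.1788 -16.7523] pca -179.6
cap z 0.10452385235301723 158
top knob0 px 69 bbox [164 212  10   9] rect c [497.  196.6] size [20.3 19.9] ang 44.9 mean [496.6281 197.2053] pca 78.9
top knob8 px 69 bbox [164 212  10   9] rect c [497.  196.6] size [20.3 19.9] ang 44.9 mean [496.6281 197.2053] pca 78.9
```

View pics/scene8.png

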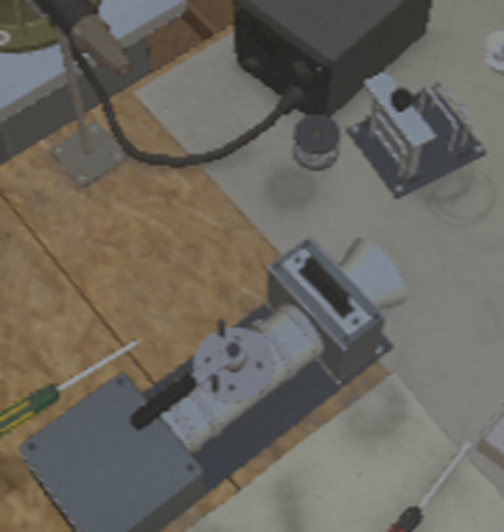

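View pics/top8.png

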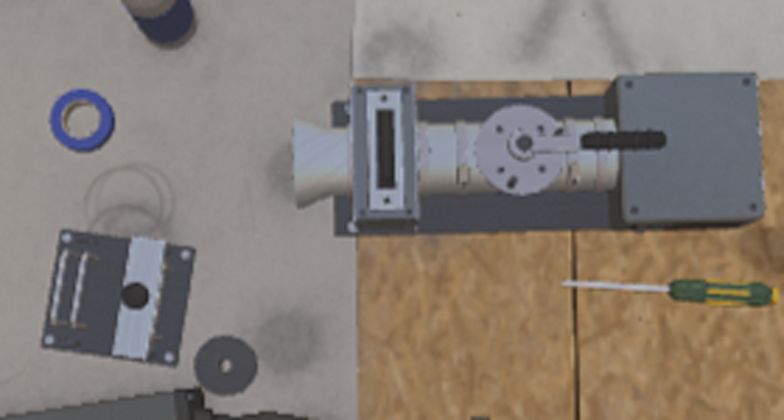

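```bash
python3 - <<'E'
from h import *
p=np.load("top8_p.npy").astype(int);d=np.load("top8_d.npy");Z=cloud("top",d)[...,2];v,u=np.mgrid[:384,:512]
m=(v>146)&(v<184)
print("box L/R", np.median(Z[m&(u>=248)&(u<=250)]),np.median(Z[m&(u>=266)&(u<=267)]))
for a,b in((146,150),(180,184)):
    q=(v>=a)&(v<=b)&(u>=255)&(u<=262)&(p.min(2)>150);print("cap end",a,np.median(Z[q]),q.sum())
s=np.load("scene8_p.npy");crop(s,255,180,325,250,8,"pics/s9.png")
E
```

```text
box L/R 0.10038431440184689 0.10087549687039528
cap end 146 0.10558904122155838 17
cap end 180 0.10429544891453883 14
```

View pics/s9.png

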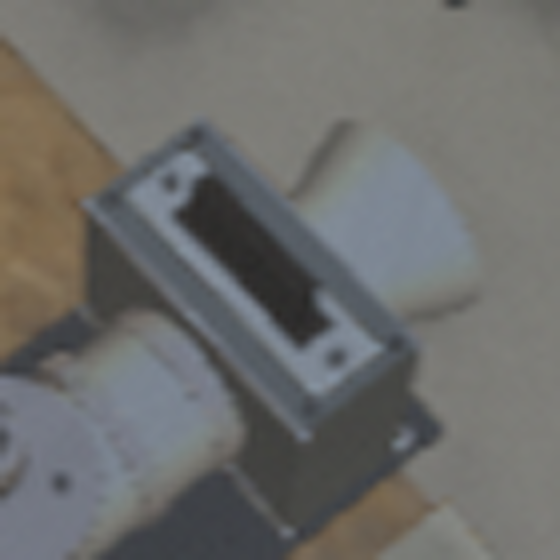

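The cap reads 4–5 mm above the box top, which is its own 4 mm thickness, and it looks level and centred in both views. The lever is at about 90° and the knob hasn't moved. I'm handing the job in.

```bash
python3 - <<'E'
from cell import env
print(env.sign_off())
E
```

```text
the job is handed in; nothing more can be done
None
```

The job is handed in at about 25 s on the robot's clock, and my last camera checks agree with the task on every point. `sign_off` gave no verdict.

**What I did:**
- **Shut:** I gripped the damper lever and swung it to its shut stop. It measured about 1° from shut.
- **Filter:** I lifted the mesh filter out of the rack by its bar and lowered it slowly into the slot. I released it only once it pressed back (about 9 N) at the height I had calculated.
- **Open:** I gripped the lever again, swung it to its open stop, then let go and backed the arm away.

**Last checks:**
- **Lever:** it stands at about 90° relative to the extractor, so fully open.
- **Filter cap:** its top reads 4–5 mm above the box top against its own 4 mm thickness, so any gap is 1 mm or less. The two ends differ by about 1 mm, which I take as depth noise. It looks centred in both views.
- **Blanking plate:** its knob measured in exactly the same place as at the start.
- **Reel and screwdriver:** neither looked moved, and the arm never went near bench level by them. I did not measure them again.
- **Robot:** it is clear of everything, and the tool force is near zero.

**Disagreement:** the two cameras differed by about 3 mm on absolute positions. I placed the filter by comparing it with the slot in the same picture, and it went in without any noticeable side force.

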